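Close the coffee grinder's burr housing on its dowels and hold it shut

ROBOT

A 6-joint arm with a two-finger parallel gripper is mounted at the origin on the work surface. World frame = base frame: x ahead of the robot, y to its left, z up, the work surface at z = 0. Lengths are in m, angles in rad, forces in N, time in s.
With the tool pointing down it reaches from about 0.275 to 1 m from the base axis. Payload 8.4 kg.
Tool frame: the origin (TCP) lies on the centre line of the jaws, within the pads' length; the fingertips stand 17 mm ahead of it and the grasp point (between the pads) lies 2 mm behind it (bot.tcp_to_tips is the y of the fingertips in the tool frame, in m); y points along the fingers, z is the direction in which the jaws open and shut, and the axes are right-handed (so a half turn about y gives the same grasp; the last joint's range is limited). The gripper opens to 85 mm and grips with 20 to 120 N. Pads are 22 mm wide; open, the fingers measure 114 mm over their backs; the gripper's body (76 mm by 85 mm) begins 54 mm behind the grasp point. The pads swing forward as they close: fully open they stand 13 mm farther back than shut.
Start: joints at [1.13, 0.353, 1.633, -0, 1.155, -0.002], TCP at [0.266, 0.566, 0.248] pointing down, gripper open.
Joint ranges: [-2.63, 2.63], [-0.92, 2.1], [0.06, 2.66], [-1.3, 4.44], [0, 2.69], [-3.02, 3.02]. Speed limits (rad/s): [2.22, 2.22, 2.79, 3.14, 3.14, 3.14].

INTERFACE

Orientations are given as a unit quaternion [x, y, z, w].
In Python, from workcell import bot, hand, kinematics, get_obs, vision, hand_in gives the robot as it stands. The module is installed in compiled form; this text tells all that it offers. Calls block until the motion is done:
- bot.reach(position, orientation): joint-space move of the TCP to a pose.
- bot.servo_line(position, ori=None, velocity=0.15): straight line of the TCP; ori=None keeps the orientation; velocity is the mean speed in m/s.
- bot.goto_joints(angles): joint-space move.
- hand.move_gripper(opening, strength=None): finger opening in m; strength is the grip in N (None keeps the last); returns when the fingers have stopped.
- bot.dwell(seconds).
- kinematics.solve_ik(position, orientation): joint angles nearest the present ones, or None.
- get_obs(): the state.
- vision.read_camera(name): name is "scene" or "top"; returns a dict with "frame" (384x512x3 uint8, red, green, blue), "intrinsics" (3x3 intrinsics, pixels), "view" (4x4, takes a point from world to camera coordinates). Camera axes: x right, y down, z forward; pixel columns grow to the right and rows downward; lengths in m; the calibration is good to about 2 mm. A picture is of the moment at which its call begins. There is no depth.
A pose or a line that the arm cannot do raises bot.IKError and nothing moves.
- hand_in(): hands the job in, once; it reports no verdict.
The state is a dict: "time_s": time; "joint_pos": joint angles; "joint_vel": joint speeds; "joint_efforts": joint torques, N m; "position": TCP position; "orientation": TCP orientation; "wrist_force": force on the tool from outside, world axes, zero at the start; "ft_torque": the same for the moment, N m; "gripper_width": finger opening in m.
Only numpy, scipy, OpenCV 4.12 (cv2) and the standard library are available. Lean on these libraries where they do the work, as an engineer would, in place of code of your own. Each camera call takes 0.05 s, during which the arm holds its last target.

TASK

The coffee grinder's head stands open on the bench. Pick up the loose upper burr carrier by its thin-walled square inlet, gripping it gently, fit its two holes over the head's two dowels, and press it down without ramming until it sits flush on the head all round. Springs in the head push it open again, so finish while still holding it pressed shut for the screws to go in; leave everything else on the bench where it is.

Things in the scene. Friction and masses are not known exactly. Their poses are not given: they have to be found in the camera images.
- carrier: the loose upper burr carrier, about 0.45 kg: flat aluminium flange 150 (x) x 96 (y) x 14 mm (z = 0 to 14) with two chamfered 12 mm through holes at x = +55 and -55, y = 0; half a turn round fits too. Origin: centre of the flange's underside. Under it a round steel burr 56 mm across goes 10 mm down; on the bench the carrier lies level on it, origin 10 mm up. Square inlet on top
- inlet_rim (a point): centre of the upper rim of the carrier's bean inlet: black plastic open tube on the middle of the flange, 44 (carrier x) x 34 (carrier y) mm outside, 4 mm walls, 45 mm tall from the flange's top to this rim (rim 59 mm above the carrier's origin). Fragile: 20 to 30 N per finger is plenty; it cracks when all finger forces on the carrier add up to over 140 N
- head: the grinder's open lower head, bolted down: grey cast block 150 (x) x 96 (y) mm on a dark foot 190 x 130 mm, flat top face 90 mm above the bench. Origin: on the bench under its centre, x along the line of its two dowels. A central bore 69 mm wide, 25 mm deep takes the carrier's burr; in it is a sprung disc
- head_top (a point): centre of the head's flat top face (90 mm up), where the carrier's origin lies when flush; axes as the head's. Over 100 N between carrier and head counts as ramming
- dowel_tip_a (a point): tip of the steel dowel at the head's x = +55 mm, y = 0: upright, 10 mm in diameter, 24 mm above the top face, its last 8 mm tapering to 5 mm across
- dowel_tip_b (a point): tip of the like dowel at the head's x = -55 mm, y = 0
- spring_disc (a joint): how far the sprung disc in the bore is pressed down (m): 0 when free, its top then 2 mm below the head's top face, so the carrier's burr meets it with 8 mm still to close; about 0.008 with the carrier flush. Spring force about 7 N at first, 15 N when flush (the carrier's weight alone does not press it down)
- dust_cover: bystander: plain aluminium cover plate 120 x 84 x 12 mm with a small round black knob, no holes and no inlet; lies flat, origin under its centre
- screwdriver: bystander: screwdriver lying flat between the head and the carrier, along x; origin at its underside
- brush: bystander: cleaning brush lying on the bench
- cupping_bowl: bystander: white ceramic bowl, 96 mm across, 60 mm tall
- sample_tin: bystander: closed round tin, 72 mm across, 100 mm tall
- dosing_cup: bystander: steel cup, 60 mm across, 60 mm tall
- spoon: bystander: cupping spoon lying on the bench
Things that resemble listed ones, but are neither listed nor needed, are in the scene too. Leave any red look-alike of the head alone. Of the things that look like the carrier, the smaller one is meant.

How it is judged:
On the way, in this order (a step that is already met when the one before it is completed fails the run):
1. the carrier is picked up by the fingers, clear of the bench (height (world z) of carrier above 0.06 m and contact force between the fingers and carrier above 2 N and contact force between carrier and head below 0.5 N), for 0.2 s.
2. its two holes are over the two dowels (horizontal distance between carrier and head_top below 0.004 m and angle between the x axis of carrier and the x axis of head, either way round below 0.06 rad and angle between carrier's own z axis and vertical below 0.06 rad and z of carrier in the frame of head_top below 0.014 m), for 0.1 s.
At the end, for the whole second after the job is handed in: The carrier sits on both dowels (centre within 3 mm, turned within 0.05 rad, level within 0.03 rad), its flange within 2 mm of the head's top face, at rest, pressed on the head with over 10 N, with the fingers still on it (over 5 N), through the last second (horizontal distance between carrier and head_top below 0.003 m and angle between the x axis of carrier and the x axis of head, either way round below 0.05 rad and angle between carrier's own z axis and vertical below 0.03 rad and z of carrier in the frame of head_top between -0.002 and 0.002 m and contact force between the fingers and carrier above 5 N and contact force between carrier and head above 10 N and linear speed of carrier below 0.02 m/s); the arm keeps its last pose, push and grip.
It fails at once if the thin inlet is squeezed: finger contact forces on the carrier add up to more than 140 N (contact force between the fingers and carrier above 140 N).
It fails at once if the carrier is rammed onto the head (more than 100 N) (contact force between carrier and head above 100 N).
It fails at once if the carrier is tipped over (angle between carrier's own z axis and vertical above 0.6 rad).
It fails at once if anything else on the bench is moved more than 3 cm (distance of any of dust_cover, screwdriver, brush, cupping_bowl, sample_tin, dosing_cup, spoon from where it was at the start of the episode above 0.03 m).
It also fails if it takes over 48 s, if anything falls off the work surface, if the arm or the gripper's body presses on something with over 40 N, if the wrist force passes 120 N, or if a joint passes its speed limit or range.

## Working session

There is one attempt and no reset: what is moved stays moved. The work goes in short steps, each a Python script; the robot and the scene stay as the last script left them, time stands still between calls to the robot, and variables do not carry over. Pictures are saved under pics/ and viewed, and the job is handed in when it is done.

```bash
mkdir -p pics; python3 - <<'E'
from workcell import bot,hand,kinematics,get_obs,vision
import cv2,numpy as np
for n in("scene","top"):
    r=vision.read_camera(n); cv2.imwrite(f"pics/{n}0.png",r["frame"][:,:,::-1]); print(n,np.round(r["intrinsics"],2).tolist(),np.round(r["view"],4).tolist())
o=get_obs(); print({k:np.round(v,3).tolist() for k,v in o.items()})
E
```

```text
scene [[350.65, 0.0, 253.63], [0.0, 350.65, 188.33], [0.0, 0.0, 1.0]] [[0.8472, 0.5311, -0.0124, -0.4105], [0.319, -0.5273, -0.7875, -0.1431], [-0.4249, 0.6632, -0.6161, 1.669], [0.0, 0.0, 0.0, 1.0]]
top [[356.52, 0.0, 253.04], [0.0, 356.52, 191.93], [0.0, 0.0, 1.0]] [[0.0148, -0.9998, -0.0108, -0.0627], [-0.988, -0.013, -0.1542, 0.5293], [0.154, 0.013, -0.988, 1.1611], [0.0, 0.0, 0.0, 1.0]]
{'time_s': 0.1, 'joint_pos': [1.13, 0.354, 1.634, 0.0, 1.155, -0.002], 'joint_vel': [0.001, -0.001, -0.002, 0.002, -0.001, -0.001], 'joint_efforts': [0.0, -60.637, -34.281, -0.0, 0.004, 0.0], 'position': [0.265, 0.565, 0.248], 'orientation': [0.691, -0.154, 0.154, -0.69], 'wrist_force': [0.237, -0.001, -0.124], 'ft_torque': [0.037, 0.017, -0.036], 'gripper_width': 0.085}
```

View pics/scene0.png

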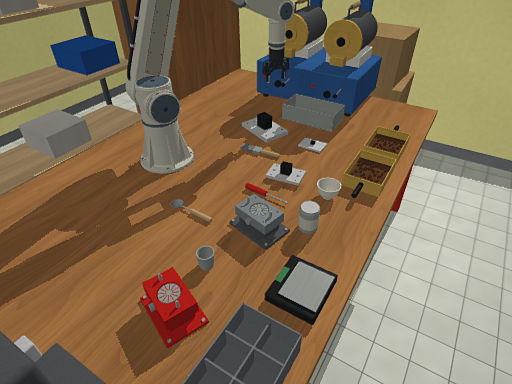

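View pics/top0.png

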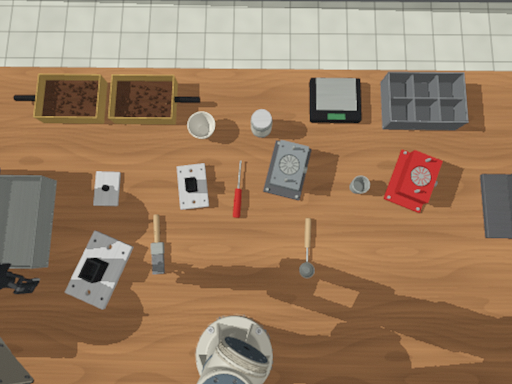

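The top view shows two carrier look-alikes: a large one at (98,270) and a smaller one at (192,187), which is the target. The grey head is at (289,168) and the red look-alike at (413,180). I'll enlarge the target and the head.

```bash
python3 - <<'E'
import cv2,numpy as np
t=cv2.imread("pics/top0.png"); s=cv2.imread("pics/scene0.png")
def crop(im,x,y,w,h,k,n): cv2.imwrite(n,cv2.resize(im[y:y+h,x:x+w],None,fx=k,fy=k,interpolation=cv2.INTER_CUBIC))
crop(t,165,150,60,70,8,"pics/tc.png")
crop(t,255,130,65,75,8,"pics/th.png")
crop(s,250,150,66,50,10,"pics/sc.png")
crop(s,220,180,80,70,8,"pics/sh.png")
E
```

```text
(no output)
```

View pics/tc.png

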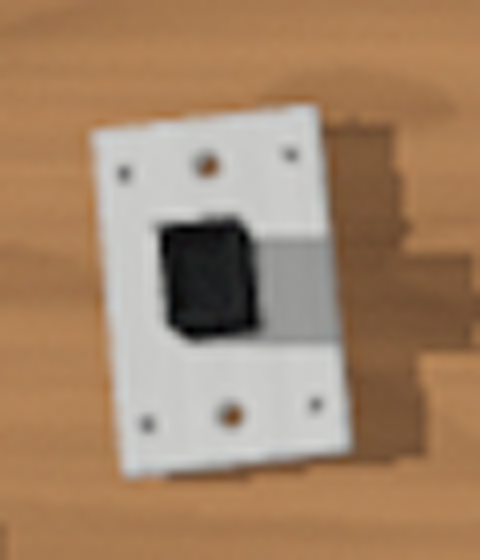

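View pics/th.png

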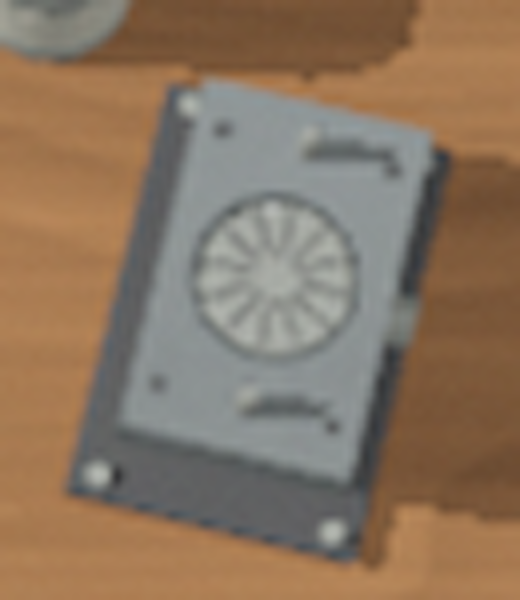

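View pics/sc.png

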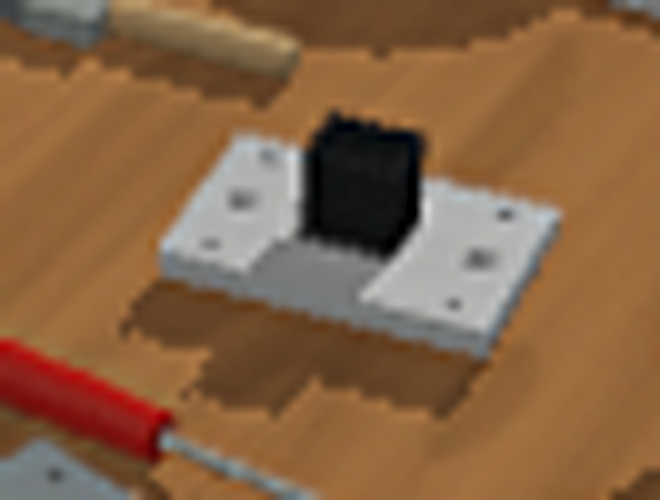

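View pics/sh.png

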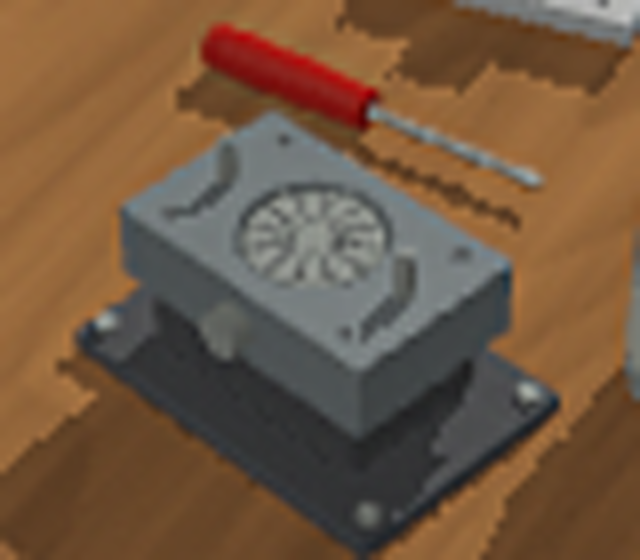

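```bash
cat > h.py <<'E'
import numpy as np,cv2
from scipy.optimize import least_squares
from workcell import vision
def cams(): return {n:(lambda r:(r["intrinsics"],r["view"]))(vision.read_camera(n)) for n in("scene","top")}
def proj(c,P):
    K,V=c; q=np.atleast_2d(P)@V[:3,:3].T+V[:3,3]; p=q@K.T; return p[:,:2]/p[:,2:]
def place(x,P):
    c,s=np.cos(x[2]),np.sin(x[2]); P=np.atleast_2d(P); return np.c_[P[:,0]*c-P[:,1]*s+x[0],P[:,0]*s+P[:,1]*c+x[1],P[:,2]]
def fit(C,obs,x0):
    f=lambda x:np.concatenate([(proj(C[n],place(x,p))[0]-u) for n,p,u in obs])
    r=least_squares(f,x0,loss="soft_l1"); return r.x,r.fun.reshape(-1,2)
def un(x,y,k,pts): return [np.array([x+(u+.5)/k-.5,y+(v+.5)/k-.5]) for u,v in pts]
E
python3 - <<'E'
from h import *
C=cams()
def go(name,x0,M,T,S,cT,cS):
    o=[("top",m,u) for m,u in zip(M,un(*cT,T))]; p=[("scene",m,u) for m,u in zip(M,un(*cS,S))]
    for l,oo in(("both",o+p),("top",o),("scene",p)):
        x,r=fit(C,oo,x0); print(name,l,np.round(x,4)); print(np.round(r,1).tolist())
z=.024
# order: hole far(+x), hole near, corners(+x+y)(+x-y)(-x-y)(-x+y)  
M=[(.055,0,z),(-.055,0,z),(.075,.048,z),(.075,-.048,z),(-.075,-.048,z),(-.075,.048,z)]
go("carrier",[.55,.16,0.1],M,[(205,164),(231,414),(92,130),(317,104),(351,446),(122,474)],
 [(481,259),(242,200),(560,212),(487,335),(162,248),(240,135)],(165,150,8),(250,150,10))
z=.09
M=[(.055,0,.114),(-.055,0,.114),(.075,.048,z),(.075,-.048,z),(-.075,-.048,z),(-.075,.048,z),(0,0,z)]
go("head",[.57,-.12,-.2],M,[(313,132),(247,388),(205,78),(432,132),(352,482),(122,430),(276,275)],
 [(406,250),(231,148),(511,268),(357,372),(122,210),(277,112),(315,234)],(255,130,8),(220,180,8))
E
```

```text
carrier both [0.552  0.155  0.1335]
[[0.3, -0.0], [0.0, 0.1], [0.1, 0.3], [-0.5, 0.2], [-0.4, 0.2], [0.1, 0.0], [0.1, 0.3], [0.2, 0.3], [0.1, 0.1], [0.3, -0.0], [-0.3, 0.3], [0.2, 0.2]]
carrier top [0.5524 0.1549 0.1347]
[[0.3, -0.1], [0.1, -0.1], [0.2, 0.2], [-0.4, 0.1], [-0.4, 0.0], [0.2, -0.1]]
carrier scene [0.5509 0.1561 0.1292]
[[-0.0, 0.1], [0.1, 0.1], [0.0, -0.0], [0.1, -0.2], [-0.4, 0.1], [0.2, -0.0]]
head both [ 0.6159 -0.1725 -0.2345]
[[0.1, 0.2], [0.3, 0.7], [0.1, -0.1], [0.0, -0.0], [-0.3, -0.2], [-0.5, -0.8], [0.1, 0.2], [0.0, 0.6], [-0.5, -1.1], [0.5, -0.4], [0.5, 0.4], [-0.3, -0.1], [-0.5, 0.1], [-0.0, 0.3]]
head top [ 0.6159 -0.1726 -0.2266]
[[-0.0, 0.2], [0.5, 0.7], [-0.1, -0.1], [-0.1, -0.2], [-0.1, -0.2], [-0.3, -0.7], [0.1, 0.2]]
head scene [ 0.6159 -0.1722 -0.2478]
[[-0.1, 0.6], [-0.3, -1.3], [0.4, -0.2], [0.2, 0.4], [-0.1, -0.4], [-0.1, 0.0], [-0.0, 0.3]]
```

The fits from both cameras agree to within about 2 mm. I'll grip across the carrier's x, the 44 mm side, because that is stiff against tilt along the dowel line.

```bash
cat >> h.py <<'E'
from scipy.spatial.transform import Rotation as R
from workcell import bot,hand,kinematics,get_obs
def quat(a):  # jaws along world angle a, tool down
    z=np.array([np.cos(a),np.sin(a),0]); y=np.array([0,0,-1.]); return R.from_matrix(np.c_[np.cross(y,z),y,z]).as_quat()
def st(m=""):
    o=get_obs(); a=R.from_quat(o["orientation"]).as_matrix()
    print(m,"t%.1f"%o["time_s"],"p",np.round(o["position"],4),"jawang %.3f"%np.arctan2(a[1,2],a[0,2]),"y",np.round(a[:,1],3),"F",np.round(o["wrist_force"],1),"T",np.round(o["ft_torque"],2),"w %.4f"%o["gripper_width"])
E
python3 - <<'E'
from h import *
print(bot.tcp_to_tips); st()
for k in(0,np.pi):
  for p,a in(((.552,.155,.15),.1335),((.6159,-.1725,.2),-.2345)):
    q=kinematics.solve_ik(p,quat(a+k)); print(k,None if q is None else np.round(q,2))
E
```

```text
0.017
 t0.2 p [0.2654 0.5655 0.2478] jawang 1.132 y [-0.    -0.001 -1.   ] F [-0.7  0.5 -0.5] T [-0.01 -0.03  0.04] w 0.0858
0 [ 0.27  0.39  1.83 -0.    0.92  0.14]
0 [-0.28  0.42  1.64 -0.    1.08 -0.04]
3.141592653589793 [ 0.27  0.39  1.83 -0.    0.92 -3.  ]
3.141592653589793 None
```

```bash
python3 - <<'E'
from h import *
q=quat(.1335)
bot.reach((.552,.155,.17),q); st()
bot.servo_line((.552,.155,.09)); st()
for n in("top","scene"):
    f=vision.read_camera(n)["frame"][:,:,::-1]
    c=f[130:250,120:270] if n=="top" else f[80:200,210:360]
    cv2.imwrite(f"pics/pre_{n}.png",cv2.resize(c,None,fx=4,fy=4,interpolation=cv2.INTER_CUBIC))
E
```

```text
t2.0 p [0.552  0.1559 0.1702] jawang 0.135 y [ 0.  0. -1.] F [-0.3  0.8  0.1] T [ 0.03 -0.01  0.04] w 0.0850
 t2.7 p [0.5524 0.1554 0.0905] jawang 0.134 y [ 0.001  0.    -1.   ] F [ 1.2 -0.7  0.8] T [ 0.   -0.03 -0.04] w 0.0856
```

View pics/pre_scene.png

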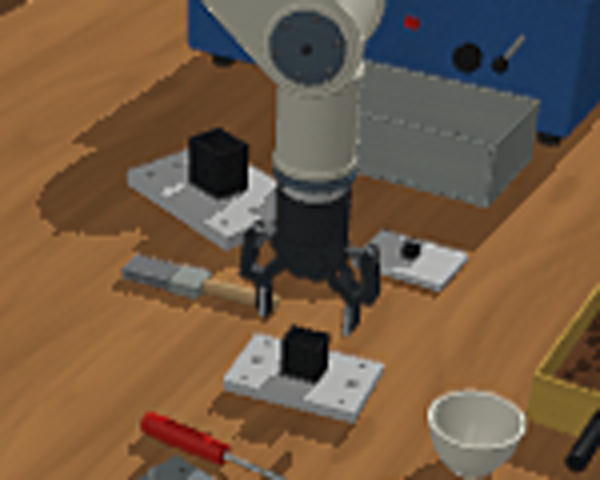

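View pics/pre_top.png

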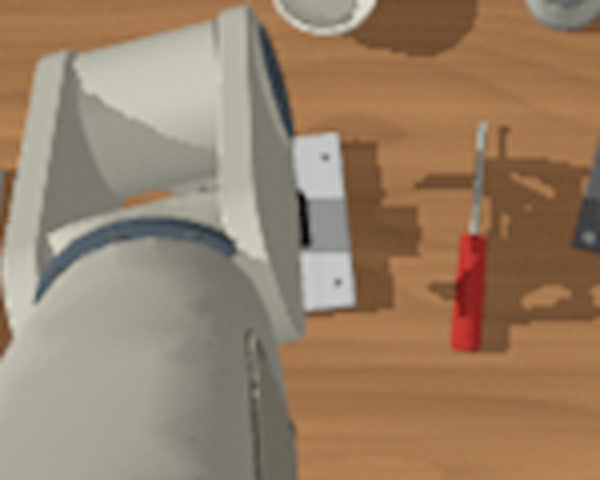

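The scene view shows the open fingers, at crop (265,310) and (350,330), straddling the inlet at (305,350). They are centred on it, so I'll go down.

```bash
python3 - <<'E'
from h import *
bot.servo_line((.552,.155,.049),velocity=.06); st("down")
hand.move_gripper(0.06,25); st("60mm")
hand.move_gripper(0.03,25); st("closed")
for n in("scene",):
    f=vision.read_camera(n)["frame"][:,:,::-1]
    cv2.imwrite(f"pics/grip_{n}.png",cv2.resize(f[110:190,240:340],None,fx=8,fy=7.5,interpolation=cv2.INTER_CUBIC)[:600])
E
```

```text
down t3.7 p [0.5522 0.1551 0.0491] jawang 0.134 y [ 0.  0. -1.] F [ 0.3  0.7 -0.2] T [-0.06 -0.09  0.03] w 0.0853
60mm t4.0 p [0.5521 0.155  0.0492] jawang 0.134 y [ 0.  0. -1.] F [-0.4 -0.7 -0.1] T [ 0.02 -0.01 -0.05] w 0.0598
closed t4.3 p [0.5523 0.1551 0.0492] jawang 0.134 y [ 0.001  0.    -1.   ] F [-0.2 -0.2  1.5] T [-0.05  0.06  0.01] w 0.0438
```

View pics/grip_scene.png

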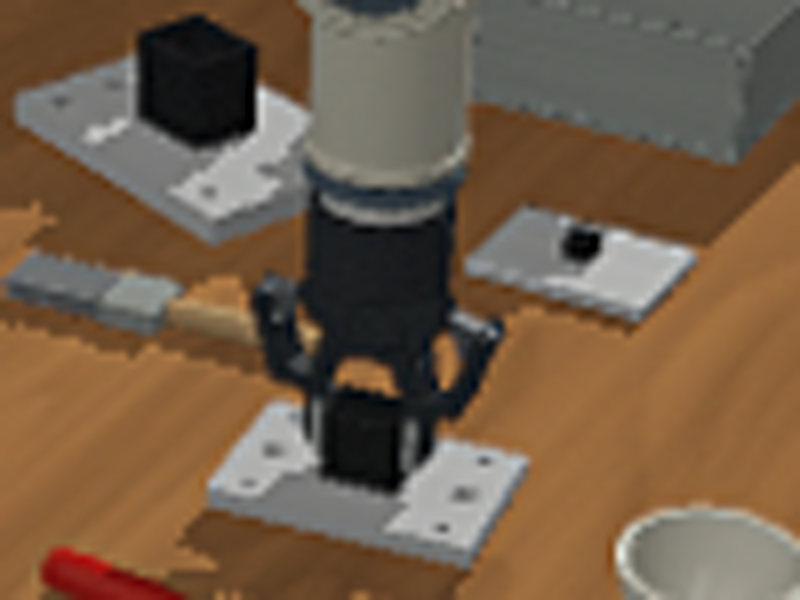

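The fingers stopped at 43.8 mm, which matches the 44 mm side, and the flange still lies level. I'll lift it, carry it over the head and check it there.

```bash
python3 - <<'E'
from h import *
bot.servo_line((.552,.155,.12),velocity=.08); st("lift")
bot.servo_line((.552,.155,.24)); bot.dwell(.2); st("up")
bot.servo_line((.6159,-.1725,.24),ori=quat(-.2345)); st("over")
bot.servo_line((.6159,-.1725,.19),velocity=.08); bot.dwell(.3); st("hover")
for n in("scene","top"):
    f=vision.read_camera(n)["frame"][:,:,::-1]; cv2.imwrite(f"pics/hov_{n}.png",f)
    c=f[150:250,210:310] if n=="scene" else f[120:215,240:340]
    cv2.imwrite(f"pics/hovc_{n}.png",cv2.resize(c,None,fx=6,fy=6,interpolation=cv2.INTER_CUBIC)[:600])
E
```

```text
lift t5.4 p [0.5516 0.1549 0.1195] jawang 0.133 y [-0.001 -0.    -1.   ] F [-0.4  0.5 -5.1] T [ 0.05 -0.02 -0.  ] w 0.0437
up t6.5 p [0.5515 0.1549 0.239 ] jawang 0.134 y [-0.002 -0.    -1.   ] F [-0.4 -0.2 -5.1] T [ 0.01 -0.01  0.03] w 0.0437
over t8.9 p [ 0.6158 -0.1719  0.24  ] jawang -0.234 y [-0.  0. -1.] F [-0.1 -0.1 -4.1] T [-0.05 -0.02  0.02] w 0.0438
hover t10.0 p [ 0.6161 -0.1726  0.1905] jawang -0.235 y [ 0.001 -0.    -1.   ] F [-0.3 -0.5 -4.7] T [-0.02  0.04  0.04] w 0.0439
```

View pics/hovc_scene.png

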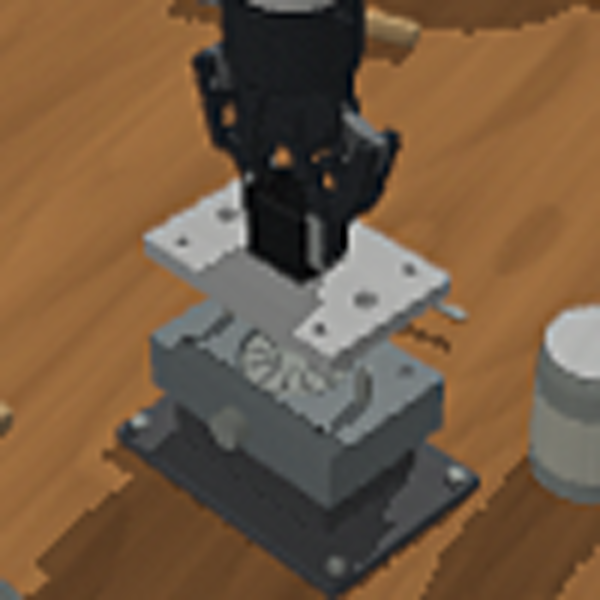

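View pics/hovc_top.png

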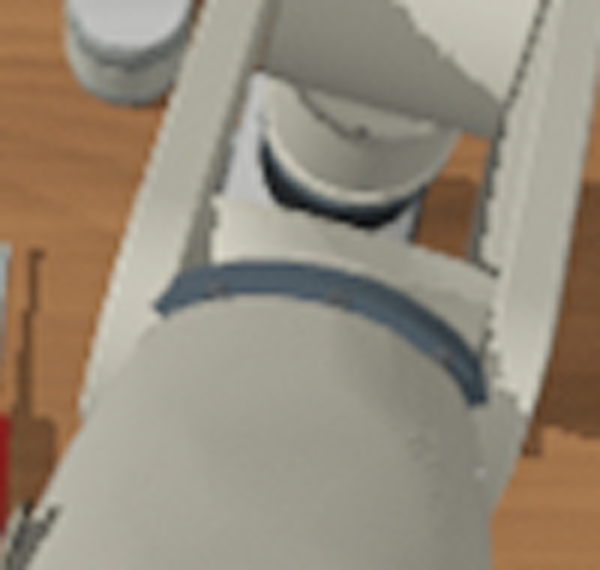

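```bash
python3 - <<'E'
from h import *
C=cams(); z=.1655
M=[(.055,0,z),(-.055,0,z),(.075,.048,z),(.075,-.048,z),(-.075,-.048,z)]
o=[("scene",m,u) for m,u in zip(M,un(210,150,6,[(366,299),(228,214),(451,282),(334,354),(145,237)]))]
x,r=fit(C,o,[.616,-.172,-.23]); print("carrier",np.round(x,4),np.round(r,1).tolist())
f=cv2.imread("pics/scene0.png"); cv2.imwrite("pics/sh2.png",cv2.resize(f[190:232,230:278],None,fx=14,fy=14,interpolation=cv2.INTER_CUBIC))
f=cv2.imread("pics/top0.png"); cv2.imwrite("pics/th2.png",cv2.resize(f[138:198,266:314],None,fx=10,fy=10,interpolation=cv2.INTER_CUBIC))
for n in C:
  P=place([.6159,-.1725,-.2345],[(s*.055,0,h) for s in(1,-1) for h in(.09,.114)]); p=proj(C[n],P)
  print(n,np.round((p-([230,190] if n=="scene" else [266,138])+.5)*(14 if n=="scene" else 10)-.5).tolist())
E
```

```text
carrier [ 0.6156 -0.1715 -0.2333] [[0.1, 0.1], [0.1, 0.1], [0.1, -0.9], [-0.3, 0.6], [-0.1, -0.2]]
scene [[570.0, 379.0], [571.0, 306.0], [260.0, 175.0], [258.0, 103.0]]
top [[275.0, 108.0], [282.0, 87.0], [196.0, 426.0], [202.0, 412.0]]
```

View pics/sh2.png

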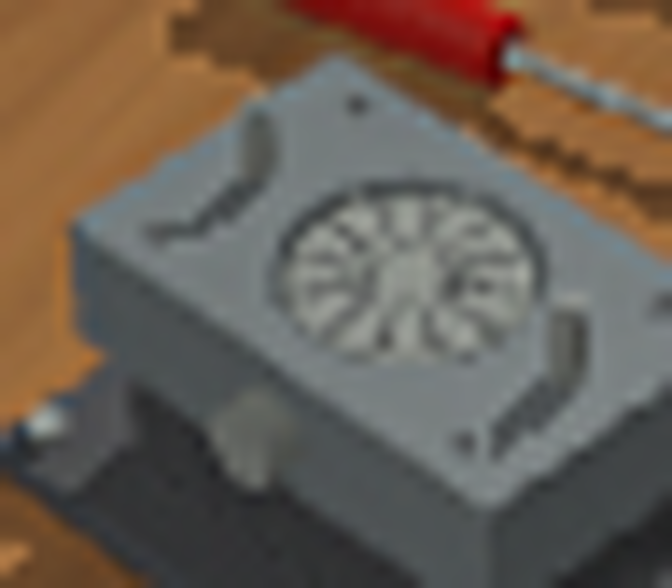

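View pics/th2.png

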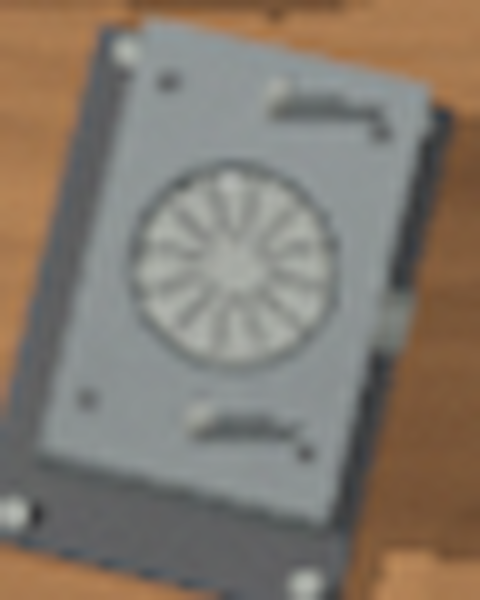

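At the hover the carrier is level and sits within about 1 mm of the head estimate. The dowels also project to within about 0.5 px of where I see them. I'll lower it in small force-checked steps.

```bash
python3 - <<'E'
from h import *
x,y=.6159,-.1725
bot.servo_line((x,y,.156),velocity=.06); bot.dwell(.2); st()
for z in np.arange(.153,.1385,-.003):
    bot.servo_line((x,y,z),velocity=.02); bot.dwell(.1); st()
    o=get_obs()
    if o["wrist_force"][2]>6 or np.hypot(*o["wrist_force"][:2])>8: print("STOP");break
E
```

```text
t11.1 p [ 0.6162 -0.1726  0.1564] jawang -0.235 y [ 0.001 -0.    -1.   ] F [ 0.8  0.5 -4.5] T [ 0.   -0.01 -0.  ] w 0.0437
 t11.5 p [ 0.6159 -0.1725  0.153 ] jawang -0.234 y [-0.  0. -1.] F [ 0.   0.5 -4.2] T [ 0.   -0.02  0.01] w 0.0438
 t11.9 p [ 0.6159 -0.1725  0.15  ] jawang -0.234 y [-0. -0. -1.] F [ 0.4  0.3 -5.9] T [ 0.03  0.06 -0.  ] w 0.0440
 t12.3 p [ 0.6159 -0.1725  0.147 ] jawang -0.235 y [-0.  0. -1.] F [ 0.1 -0.6 -4.5] T [-0.01 -0.   -0.02] w 0.0437
 t12.7 p [ 0.6159 -0.1725  0.1439] jawang -0.235 y [-0.  0. -1.] F [ 0.4 -0.7 -3.9] T [-0.02  0.01  0.  ] w 0.0434
 t13.1 p [ 0.6159 -0.1725  0.141 ] jawang -0.234 y [-0. -0. -1.] F [ 0.7  0.3 -4.3] T [-0.01 -0.03  0.04] w 0.0437
```

```bash
python3 - <<'E'
from h import *
x,y=.6159,-.1725
for z in np.arange(.139,.1305,-.002):
    bot.servo_line((x,y,z),velocity=.015); bot.dwell(.1); st()
    o=get_obs()
    if o["wrist_force"][2]>14 or np.hypot(*o["wrist_force"][:2])>10: print("STOP");break
E
```

```text
t13.5 p [ 0.6159 -0.1725  0.139 ] jawang -0.234 y [ 0. -0. -1.] F [ 0.8 -0.3 -3.8] T [-0.02  0.03 -0.  ] w 0.0438
 t13.9 p [ 0.6162 -0.1725  0.1372] jawang -0.234 y [ 0.001 -0.    -1.   ] F [ 1.1 -0.6 -2.5] T [-0.03 -0.04 -0.01] w 0.0437
 t14.3 p [ 0.6162 -0.1726  0.1354] jawang -0.235 y [ 0.001 -0.    -1.   ] F [ 0.1 -0.2  3.9] T [ 0.12  0.2  -0.01] w 0.0437
 t14.7 p [ 0.6162 -0.1726  0.1332] jawang -0.234 y [ 0.001 -0.    -1.   ] F [-0.9 -0.   5.8] T [0.05 0.19 0.  ] w 0.0437
 t15.0 p [ 0.6162 -0.1726  0.1315] jawang -0.234 y [ 0.001 -0.    -1.   ] F [-1.7  0.7  7.9] T [ 0.1   0.39 -0.06] w 0.0439
```

The spring engages at the expected height and there is no side load. I'll firm the grip slightly and press on to flush.

```bash
python3 - <<'E'
from h import *
x,y=.6159,-.1725
hand.move_gripper(0.03,32); bot.dwell(.2); st("grip")
z=.131
for i in range(10):
    z-=.0006
    bot.servo_line((x,y,z),velocity=.01); bot.dwell(.2); F=np.mean([ (bot.dwell(.05),get_obs()["wrist_force"])[1] for _ in range(4)],0); st("%.4f %.1f"%(z,F[2]))
    if F[2]>26 or np.hypot(*F[:2])>15: print("STOP");break
f=vision.read_camera("scene")["frame"][:,:,::-1]
cv2.imwrite("pics/press.png",cv2.resize(f[170:250,220:300],None,fx=7,fy=7,interpolation=cv2.INTER_CUBIC))
E
```

```text
grip t15.4 p [ 0.6162 -0.1726  0.1315] jawang -0.234 y [ 0.001 -0.    -1.   ] F [-2.   0.   7.8] T [0.07 0.3  0.01] w 0.0434
0.1304 7.8 t16.1 p [ 0.6162 -0.1726  0.131 ] jawang -0.235 y [ 0.001 -0.    -1.   ] F [-0.8  0.   8.5] T [0.13 0.33 0.04] w 0.0432
0.1298 8.4 t16.8 p [ 0.6162 -0.1726  0.1304] jawang -0.234 y [ 0.001 -0.    -1.   ] F [-1.5  0.8  7.7] T [ 0.09  0.41 -0.05] w 0.0437
0.1292 9.3 t17.4 p [ 0.6162 -0.1726  0.1299] jawang -0.234 y [ 0.001 -0.    -1.   ] F [-2.1  0.8  9. ] T [ 0.1   0.48 -0.02] w 0.0437
0.1286 10.2 t18.1 p [ 0.6162 -0.1726  0.1293] jawang -0.235 y [ 0.001 -0.    -1.   ] F [-1.9 -0.1  9.3] T [0.14 0.52 0.02] w 0.0438
0.1280 14.0 t18.7 p [ 0.6162 -0.1726  0.1292] jawang -0.234 y [ 0.001 -0.    -1.   ] F [-2.8  0.8 13.9] T [0.22 0.92 0.04] w 0.0435
0.1274 17.8 t19.4 p [ 0.6163 -0.1726  0.1291] jawang -0.235 y [ 0.001 -0.    -1.   ] F [-3.1  0.3 17.3] T [0.33 1.25 0.02] w 0.0438
0.1268 23.1 t20.0 p [ 0.6163 -0.1726  0.1291] jawang -0.235 y [ 0.001 -0.    -1.   ] F [-5.4  1.2 23.1] T [0.48 1.66 0.01] w 0.0437
0.1262 27.9 t20.6 p [ 0.6164 -0.1726  0.129 ] jawang -0.235 y [ 0.001 -0.    -1.   ] F [-7.4  1.9 27.8] T [0.45 1.78 0.03] w 0.0440
STOP
```

View pics/press.png

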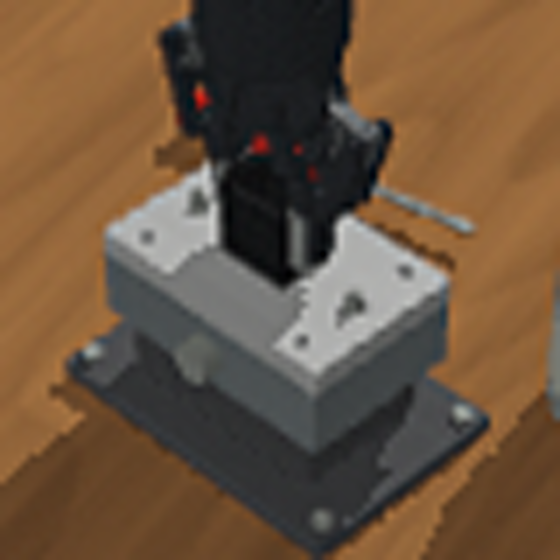

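The picture shows the flange seated on the block with no gap along either visible edge, and both dowels standing through the holes at crop (197,203) and (350,303). The stop is hard at TCP z = 0.129, which puts the carrier origin at 0.090. I'll check that it holds, then hand in.

```bash
python3 - <<'E'
from h import *
for i in range(4): bot.dwell(.5); st()
from workcell import hand_in
o=get_obs()
if 20<o["wrist_force"][2]<45 and abs(o["position"][2]-.129)<.001: print("handing in"); hand_in()
E
```

```text
t21.2 p [ 0.6164 -0.1726  0.129 ] jawang -0.234 y [ 0.001 -0.    -1.   ] F [-8.2  2.5 27.8] T [0.48 1.77 0.04] w 0.0434
 t21.7 p [ 0.6164 -0.1726  0.129 ] jawang -0.235 y [ 0.001 -0.    -1.   ] F [-7.4  2.2 27.5] T [0.46 1.78 0.05] w 0.0438
 t22.2 p [ 0.6164 -0.1726  0.129 ] jawang -0.234 y [ 0.001 -0.    -1.   ] F [-8.1  2.1 28.4] T [ 0.53  1.77 -0.04] w 0.0438
 t22.7 p [ 0.6164 -0.1726  0.1291] jawang -0.234 y [ 0.001 -0.    -1.   ] F [-8.6  2.5 27.6] T [ 0.49  1.73 -0.01] w 0.0438
handing in
the job is handed in; nothing more can be done
```

The carrier is on the head's two dowels, pressed flush and still held shut, and I handed the job in at about 22.7 s. I took the smaller of the two look-alikes by its inlet (25 N grip). I lowered it over the dowels in small steps and pressed it down with the grip raised to 32 N.

**Last checks:**
- **Seating:** the arm met a hard stop at the height where the carrier's origin is about 0.090 m up, as it should be when flush. The picture shows no gap along the two visible edges and both dowels through the holes.
- **Force:** the downward push held steady at about 28 N for 2 s. With the carrier's weight that is about 32 N on the head, of which about 15 N is the spring. The inlet did not slip in the fingers (width 43.8 mm).
- **Side load:** about 8 N sideways and 1.8 N m at the wrist remained from the arm's flex. I left this because it was steady and well within limits.
- **Not checked:** I could see only two edges of the joint, since the arm blocked the top camera. I compared no before and after pictures of the other items on the bench, but the arm met nothing on the way. The two cameras had differed by 1–2 mm on the carrier's starting position, which did not affect the fit.

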